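# Hang the tool bin on the notched wall cleat

### The job

Pick up the small plywood bin by its middle handle board, tip its front up about 15 degrees so that its angled rear strip reaches down behind the leaning lip of the aluminium cleat, and let the bin down upright onto the lip. Then slide it gently sideways along the cleat until its two keys find the two notches and it drops fully home, and let go. Never force it against the rack or let it swing and bang, and leave the other things on the bench where they are.

Things in the scene. Friction and masses are not known exactly. Their poses are not given: they have to be found in the camera images.
- rack: Plywood board on a foot, fixed to the bench: 360 mm wide (y), 165 high, 18 thick. Origin: at bench height, in the plane of its front face, half-way along; x points into the board (away from the robot), y along it, z up. In front runs an aluminium cleat 280 mm long; its 4 mm lip leaves the board at z = 110 mm and leans out 30 degrees from upright to a top edge at x = -24, z = 150 mm.
- lip_mid (a point): Point on the lip's top edge line at the middle of the board (rack x -24, y 0, z 150 mm), axes as the rack. Lip and board form an open V, 22 mm wide at the top. Cut in the top edge are two notches, 20 mm wide (y), 13 deep, 90 apart. The cleat was clamped by hand: the point midway between the notches is anywhere within 30 mm of this one along y, unmeasured: see it or feel for it. It holds against 25 N.
- bin_grip (a point): Middle of the grip of the handle board of the loose plywood bin (0.36 to 0.6 kg). Axes are the bin's: x to its rear (strip side), y sideways, z up. The board is 12 mm thick (y), 56 long (x), its top 20 mm above this point, clear of the side walls for 36 mm below it. Bin 80 mm (x) by 140 (y), underside 98 mm below; back plate (rear face x +40 mm) rises 14 mm above this point.
- bin_seat (a point): Middle of the flat ledge between the bin's back plate and rear strip, 44.5 mm behind (x) and 6 below bin_grip, axes as there. Home, the ledge rests on the lip's top edge (this point at rack x -24, z 150 mm). Two keys, 16 mm wide (y), stand down 7 mm from it at y -45 and +45 mm; until they drop into the notches they ride on the lip and the bin is 7 mm high and may lean 0.07 rad.
- strip_edge (a point): Middle of the lower edge of the bin's rear strip, 64 mm behind (x) and 31 below bin_grip, axes as there. The strip is 4 mm thick, 140 wide, and slopes down and back from the top of the back plate, 30 degrees from upright.
- bin: The bin; origin at the middle of its underside, 98 mm below bin_grip. Two nylon bumper blocks low on its back (rear face 69 mm behind the origin) rest on the board when it hangs, so that it hangs upright. Riding on its keys it slides along the lip under a sideways push of a few N (2 to 7); at the notches it drops by its own weight and then stops hard, if it is held loosely.
- ink_tin_1: Bystander: open ink tin, 70 mm across, 48 mm high; origin under its centre.
- glass_jar: Bystander: glass jar, 74 mm across, 102 mm high; origin under its centre.
- wood_block: Bystander: wooden sanding block 60 x 90 x 45 mm; origin under its centre.
- tape_white: Bystander: roll of white tape, 80 mm across, 24 mm high; origin under its centre.
- loupe: Bystander: black stand loupe, 37 mm across, 35 mm high; origin under its centre.

How it is judged (in metres and radians):
On the way, in this order (a step that is already met when the one before it is completed fails the run):
1. the bin, tipped front-up by at least 0.12 rad, has its strip's lower edge at least 5 mm down behind the lip (angle between bin_grip's own z axis and vertical above 0.12 rad and z of strip_edge in the frame of rack between 0.115 and 0.145 m and x of strip_edge in the frame of rack between -0.024 and 0.002 m), for 0.05 s.
2. the bin bears on the cleat, upright within 0.1 rad, strip behind the lip (angle between bin_grip's own z axis and vertical below 0.1 rad and z of strip_edge in the frame of rack below 0.14 m and x of strip_edge in the frame of rack above -0.02 m and contact force between bin and rack above 1 N), for 0.1 s.
At the end, for the whole second after the job is handed in: The bin hangs on the cleat, at rest and released, keys in the notches: its ledge is within about 2.5 mm of the lip's top edge in height (150 mm), within 9 mm of it in depth, upright within 0.05 rad and parallel to the rack within 0.06 rad (z of bin_seat in the frame of rack between 0.145 and 0.1525 m and x of bin_seat in the frame of rack between -0.034 and -0.016 m and angle between bin_grip's own z axis and vertical below 0.05 rad and angle between the y axis of bin_grip and the y axis of rack, either way round below 0.06 rad and contact force between bin and rack above 1 N and linear speed of bin below 0.01 m/s); the robot touches nothing.
It fails at once if the bin is pressed or dropped on the rack with more than 40 N (contact force between bin and rack above 40 N).
It fails at once if a bystander is moved by more than 30 mm (distance of any of ink_tin_1, glass_jar, wood_block, tape_white, loupe from where it was at the start of the episode above 0.03 m).
It also fails if it takes over 54 s, if anything falls off the work surface, if the arm or the gripper's body presses on something with over 40 N, if the wrist force passes 120 N, or if a joint passes its speed limit or range.

### The arm

A 6-joint arm with a two-finger parallel gripper is mounted at the origin on the work surface; the furniture and walls round the work are solid. World frame = base frame: x ahead of the robot, y to its left, z up, the work surface at z = 0. Lengths are in m, angles in degrees, forces in N, time in s.
With the tool pointing down it reaches from about 0.4 to 0.825 m from the base axis. Payload 7 kg.
Tool frame: the origin (TCP) lies at the very end of the fingers, on their centre line; the grasp point (between the pads) lies 19 mm behind it (r.grasp_offset is the z of the grasp point in the tool frame, in m); z points along the fingers, y is the direction in which the jaws open and shut (so a half turn about z gives the same grasp; the last joint's range is limited). The gripper opens to 88 mm and grips with 3 to 60 N. Pads are 19 mm wide; open, the fingers measure 130 mm over their backs; the gripper's body (78 mm by 193 mm) begins 47 mm behind the grasp point.
Start: joints at [-48.409, 20.546, 0.682, 0, -70.136, -16.507], TCP at [0.286, -0.611, 0.227] pointing down, gripper open.
Joint ranges: [-176.03, 176.03], [-82.01, 121.73], [-58.28, 71.71], [-173.87, 95.51], [-174.79, -0.11], [-173.66, 173.66]. Speed limits (degrees/s): [136.94, 136.94, 172.46, 180, 180, 180].

### API

Orientations are given as [roll, pitch, yaw] about the fixed x, y, z axes, in that order (R = Rz(yaw) Ry(pitch) Rx(roll)).
In Python, from plant import r, capture, calibration, order gives the robot as it stands.
- The arm moves only by the tool servo_tool, never from a script. Its arguments are lists of equal length, an entry for each row: "grip": the closure, from -1 (fully open) to 1 (shut), so that 0 is half open; "translation": the shift along the tool's x, y, z in m, a list of three; "turn": the turn about the tool's z in rad. A call has 1 to 10 rows; each row is the pose to reach, as a shift and turn from the pose commanded when the call began, along the tool's axes at that moment; what a row does not reach only later rows make up. A row lasts 1/12 s, in which the tool goes at most 41.7 mm and 7.16 degrees, less where a joint would pass 70% of its speed; a pose out of reach is approached as far as the arm can. A call with a gripper value outside its range is refused whole. The fingers move at their own pace and stop on an object; "newtons" is the grip in N (left out, the last holds). Time passes only in rows, so rows that repeat a pose let the fingers close. It gives the time, the measured TCP pose, the force and the opening at its end, in the units of the state.
- r.get_state(): the state, without advancing time (a new reading comes with each control period).
- capture(name): name is "scene" or "top" or "wrist"; returns (picture, depth): 384x512x3 uint8, blue, green, red; 384x512 float32, m along the optical axis (not along the pixel's ray), 0 where there is no reading.
- calibration(name): a dict with "fx", "fy", "cx", "cy" (pixels), "view" (4x4, takes a point from world to camera coordinates). Camera axes: x right, y up, looking along -z (the intrinsics and any distortion apply to the point x, -y, -z); pixel columns grow to the right and rows downward; lengths in m; the calibration is good to about 2 mm. A picture is of the moment at which its call begins: read the wrist's pose just before it. calibration takes no time and is no camera call; for the wrist camera it gives the pose at the moment of the call.
- order.close_job(): hands the job in, once; it reports no verdict.
The state is a dict: "time_s": time; "joints": joint angles; "qd": joint speeds; "joint_torque": joint torques, N m; "tcp_pos": TCP position; "eef_rot": TCP orientation; "contact_force": force on the tool from outside, world axes, zero at the start; "moment": the same for the moment, N m; "gripper_width": finger opening in m.
Only numpy, scipy, OpenCV 4.12 (cv2) and the standard library are available. Lean on these libraries where they do the work, as an engineer would, in place of code of your own. Each camera call takes 0.05 s, during which the arm holds its last target.

## Working session

There is one attempt and no reset: what is moved stays moved. The work goes in short steps, Python scripts to look and compute and a tool call to move; the robot and the scene stay as the last step left them, time stands still between calls to the robot, and variables do not carry over. Pictures are saved under pics/ and viewed, and the job is handed in when it is done.

Besides the shell and the picture viewer there is one more tool, called after ">>>" as a command line: name --pt "numbers of a row" for each row, then --argument value for the rest. servo_tool: Moves the arm, as the interface text tells. Its arguments: {"type":"object","properties":{"grip":{"type":"array","items":{"type":"number"}},"translation":{"type":"array","items":{"type":"array","items":{"type":"number"}}},"turn":{"type":"array","items":{"type":"number"}},"newtons":{"type":"number"}},"required":["grip","translation","turn"]}

```bash
ls; mkdir -p pics
python3 - <<'E'
from plant import r,capture,calibration,order
import cv2,numpy as np
print(r.get_state())
for n in("scene","top","wrist"):
    c=calibration(n);p,d=capture(n);cv2.imwrite(f"pics/{n}0.png",p);np.save(f"pics/{n}0.npy",d)
    print(n,{k:np.round(v,4).tolist() for k,v in c.items()})
    import pickle;pickle.dump(c,open(f"pics/{n}0.pkl","wb"))
E
```

```text
pics
{'time_s': 0.0, 'joints': array([-4.84090219e+01,  2.05895986e+01,  6.33547479e-01, -1.91635958e-02,
       -7.01355780e+01, -1.65068004e+01]), 'qd': array([-0.03692688, -0.05349892, -0.02154461,  0.00138005, -0.01096489,
        0.03063517]), 'joint_torque': array([ 3.86285219e-04, -5.82716346e+01,  2.93060070e+01,  6.99741930e+00,
        6.86577841e-03, -1.55766948e-04]), 'tcp_pos': array([ 0.28592764, -0.61090981,  0.2256447 ]), 'eef_rot': array([ 1.79907028e+02, -8.76424566e-03, -1.54922341e+02]), 'contact_force': array([-0.41294098,  0.71321382, -0.21403961]), 'moment': array([-0.05534405,  0.01928537,  0.03134936]), 'gripper_width': 0.08737228481941249}
scene {'fx': 357.1821, 'fy': 357.1821, 'cx': 252.0831, 'cy': 194.2873, 'view': [[-0.595, -0.8036, -0.0125, 0.2891], [0.4744, -0.3636, 0.8017, -0.3477], [-0.6488, 0.4711, 0.5976, -0.8488], [0.0, 0.0, 0.0, 1.0]]}
top {'fx': 417.7146, 'fy': 417.7146, 'cx': 255.0425, 'cy': 192.0074, 'view': [[0.026, -0.9997, -0.0008, -0.0415], [0.9931, 0.0258, 0.1142, -0.5424], [-0.1141, -0.0038, 0.9935, -1.0556], [0.0, 0.0, 0.0, 1.0]]}
wrist {'fx': 273.0405, 'fy': 273.0405, 'cx': 258.5209, 'cy': 188.6616, 'view': [[-0.424, 0.9056, 0.0014, 0.6742], [-0.872, -0.4079, -0.2708, 0.0341], [-0.2447, -0.116, 0.9626, -0.3895], [0.0, 0.0, 0.0, 1.0]]}
```

View pics/scene0.png

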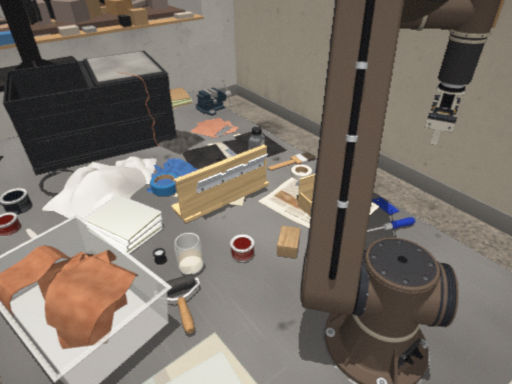

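View pics/top0.png

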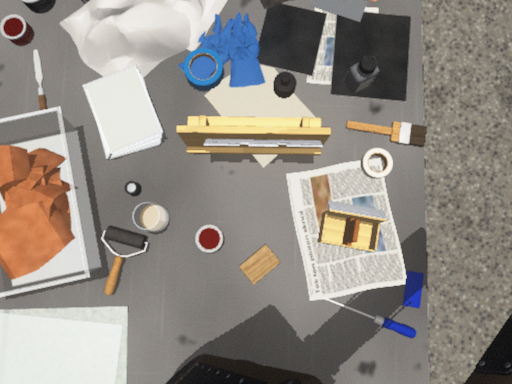

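View pics/wrist0.png

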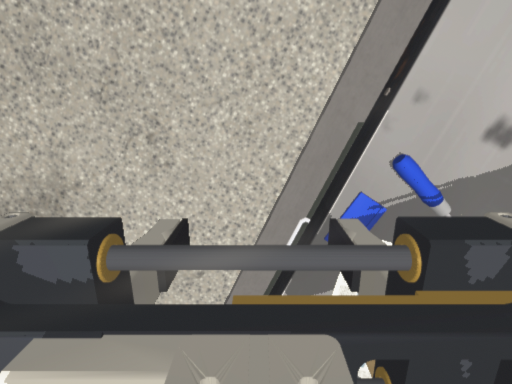

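The top view shows the rack at about (255,135) and the bin on newspaper at (350,230), with its grey strip toward +x. I'll enlarge those two areas.

```bash
cat > h.py <<'E'
import numpy as np,cv2,pickle
def world(c,u,v,d):
    pc=np.array([(u-c['cx'])/c['fx']*d,-(v-c['cy'])/c['fy']*d,-d,1.0])
    return (np.linalg.inv(c['view'])@pc)[:3]
def cloud(c,D):
    v,u=np.mgrid[0:D.shape[0],0:D.shape[1]]
    p=np.stack([(u-c['cx'])/c['fx']*D,-(v-c['cy'])/c['fy']*D,-D,np.ones_like(D)],-1)
    return (p@np.linalg.inv(c['view']).T)[...,:3]
def load(n,i=0):
    return cv2.imread(f'pics/{n}{i}.png'),np.load(f'pics/{n}{i}.npy'),pickle.load(open(f'pics/{n}{i}.pkl','rb'))
def crop(img,u0,u1,v0,v1,s,out):
    cv2.imwrite(out,cv2.resize(img[v0:v1,u0:u1],None,fx=s,fy=s,interpolation=cv2.INTER_CUBIC))
E
python3 - <<'E'
from h import *
p,D,c=load('top')
crop(p,300,400,180,280,6,'pics/a.png')
crop(p,170,340,100,170,4.5,'pics/b.png')
P=cloud(c,D)
np.set_printoptions(precision=3,suppress=True,linewidth=200)
for (u,v) in [(350,230),(330,205),(375,214),(335,228),(353,233),(353,225),(370,240),(190,148),(320,148),(255,128),(255,148),(255,152),(255,142)]: print(u,v,P[v,u])
E
```

```text
350 230 [ 0.45  -0.265  0.072]
330 205 [ 0.509 -0.211  0.095]
375 214 [ 0.49  -0.32   0.097]
335 228 [ 0.456 -0.24   0.008]
353 233 [ 0.442 -0.264  0.109]
353 225 [ 0.461 -0.266  0.099]
370 240 [ 0.427 -0.333  0.005]
190 148 [0.659 0.15  0.015]
320 148 [ 0.667 -0.197  0.02 ]
255 128 [ 0.678 -0.024  0.163]
255 148 [ 0.663 -0.024  0.018]
255 152 [ 0.652 -0.024  0.018]
255 142 [ 0.652 -0.025  0.132]
```

View pics/a.png

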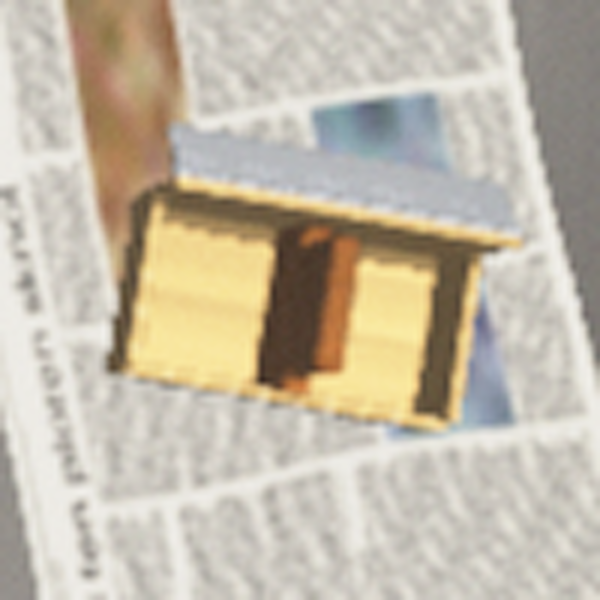

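View pics/b.png

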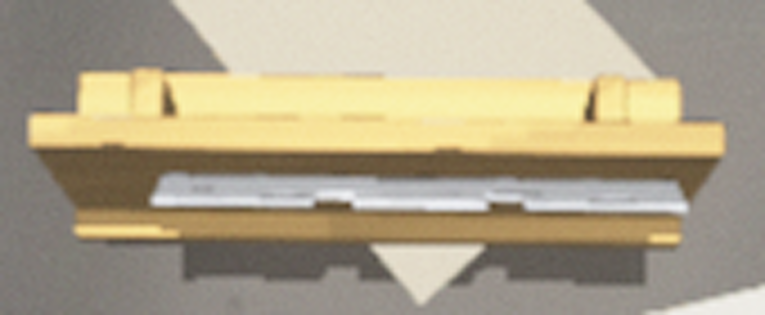

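The notches show up at crop (333,205) and (505,207), which is about (244,145.5) and (282,146) in the full picture. Next I'll compute the rack frame, the notch positions and the bin pose.

```bash
cat >> h.py <<'E'
def rayz(c,u,v,z):
    M=np.linalg.inv(c['view']);o=M[:3,3];d=M[:3,:3]@np.array([(u-c['cx'])/c['fx'],-(v-c['cy'])/c['fy'],-1.0])
    return o+d*(z-o[2])/d[2]
E
python3 - <<'E'
from h import *
np.set_printoptions(precision=4,suppress=True,linewidth=200)
p,D,c=load('top');P=cloud(c,D)
f=lambda x,y:(170+(x+.5)/4.5-.5,100+(y+.5)/4.5-.5)
for n,x,y,z in [('boardFL',30,149,.165),('boardFR',723,155,.165),('cleatL',151,205,.150),('cleatR',687,212,.150),('n1L',315,206,.15),('n1R',352,208,.15),('n2L',487,208,.15),('n2R',523,209,.15)]:
    print(n,rayz(c,*f(x,y),z))
m=(P[...,2]>.155)&(P[...,2]<.175)&(P[...,0]>.6)&(P[...,0]<.75)&(abs(P[...,1]+.02)<.25)
q=P[m];print(len(q),q.min(0),q.max(0),np.median(q,0)); print(cv2.fitLine(q[:,:2].astype(np.float32),cv2.DIST_L2,0,.01,.01).ravel())
g=lambda x,y:(300+(x+.5)/6-.5,180+(y+.5)/6-.5)
# bin: handle top z=.118 ; back plate top z=.112 ;
for n,x,y,z in [('hand TL',330,232,.118),('hand TR',357,240,.118),('hand BL',315,370,.118),('hand BR',341,373,.118),
  ('plate L',178,185,.112),('plate R',522,243,.112),('strip lowL',172,128,.067),('strip lowR',515,210,.067)]:
    print(n,rayz(c,*g(x,y),z))
m=(P[...,2]>.113)&(P[...,2]<.125)&(abs(P[...,0]-.45)<.06)&(abs(P[...,1]+.27)<.1)
q=P[m];print(len(q),q.mean(0),q.min(0),q.max(0)); print(cv2.fitLine(q[:,:2].astype(np.float32),cv2.DIST_L2,0,.01,.01).ravel())
m=(P[...,2]>.104)&(P[...,2]<.113)&(abs(P[...,0]-.48)<.06)&(abs(P[...,1]+.27)<.1)
q=P[m];print(len(q),q.mean(0),q.min(0),q.max(0)); print(cv2.fitLine(q[:,:2].astype(np.float32),cv2.DIST_L2,0,.01,.01).ravel())
p,D,c=load('scene')
crop(p,160,290,140,220,6,'pics/c.png')
E
```

```text
boardFL [0.6614 0.1581 0.165 ]
boardFR [ 0.6674 -0.1985  0.165 ]
cleatL [0.637  0.0966 0.15  ]
cleatR [ 0.6405 -0.1826  0.15  ]
n1L [0.6387 0.0112 0.15  ]
n1R [ 0.6381 -0.0081  0.15  ]
n2L [ 0.64   -0.0785  0.15  ]
n2R [ 0.6399 -0.0972  0.15  ]
1264 [ 0.6617 -0.2014  0.1551] [0.6836 0.1576 0.1692] [ 0.6716 -0.0218  0.1635]
[ 0.0108 -0.9999  0.6719 -0.0215]
hand TL [ 0.4767 -0.2656  0.118 ]
hand TR [ 0.4739 -0.2763  0.118 ]
hand BL [ 0.4223 -0.2597  0.118 ]
hand BR [ 0.4214 -0.2699  0.118 ]
plate L [ 0.4943 -0.2065  0.112 ]
plate R [ 0.4747 -0.3434  0.112 ]
strip lowL [ 0.5215 -0.2117  0.067 ]
strip lowR [ 0.4909 -0.3547  0.067 ]
128 [ 0.4522 -0.2706  0.1164] [ 0.4206 -0.3274  0.113 ] [ 0.4952 -0.2103  0.1225]
[ 0.9827 -0.185   0.4522 -0.2706]
244 [ 0.4824 -0.2756  0.1094] [ 0.423  -0.3455  0.1041] [ 0.501  -0.2071  0.113 ]
[ 0.1397  0.9902  0.4824 -0.2756]
```

View pics/c.png

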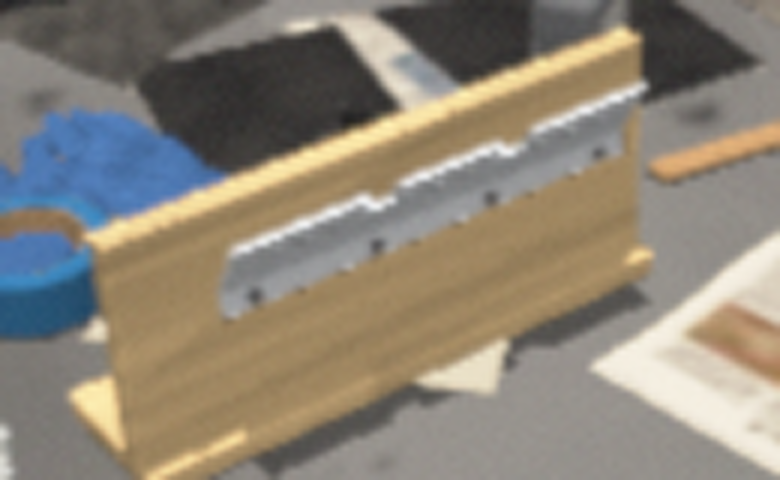

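```bash
cat >> h.py <<'E'
def toolR(s):
    a=np.radians(s['eef_rot']);from scipy.spatial.transform import Rotation as Ro
    return Ro.from_euler('xyz',a).as_matrix()
def plan(s,target,yaw):
    R=toolR(s);sh=R.T@(np.array(target)-s['tcp_pos'])
    dy=(yaw-s['eef_rot'][2]+180)%360-180
    print('shift',np.round(sh,4),'turn rad',round(-np.radians(dy),4), 'dist',np.linalg.norm(sh))
E
python3 - <<'E'
from h import *
from plant import r,calibration
s=r.get_state();c=calibration('wrist');M=np.linalg.inv(c['view'])
R=toolR(s);print('R',R.round(3));print('cam in tool',R.T@(M[:3,3]-s['tcp_pos']), 'look',R.T@(-M[:3,2]), r.grasp_offset)
plan(s,[.433,-.266,.23],172)
E
```

```text
R [[-0.906 -0.424 -0.001]
 [-0.424  0.906  0.001]
 [ 0.     0.001 -1.   ]]
cam in tool [ 7.25662390e-02  3.94519788e-05 -1.57592697e-01] look [-2.70902916e-01 -6.40605854e-05  9.62606673e-01] -0.0188
shift [-0.2794  0.2502 -0.0039] turn rad 0.5773 dist 0.37505887096383456
```

>>> servo_tool --grip '[-1,-1,-1,-1,-1,-1,-1,-1,-1,-1]' --pt "-0.03 0.027 0" --pt "-0.06 0.054 0" --pt "-0.09 0.081 0" --pt "-0.12 0.107 0" --pt "-0.15 0.134 0" --pt "-0.18 0.161 0" --pt "-0.21 0.188 0" --pt "-0.24 0.215 0" --pt "-0.265 0.237 0" --pt "-0.279 0.25 0" --turn '[0.06,0.12,0.18,0.24,0.3,0.36,0.42,0.48,0.54,0.577]'

```text
time_s: 0.98
tcp_pos: [0.4337, -0.2638, 0.2267]
eef_rot: [180.0, 0.0, 171.9]
contact_force: [-0.0, -0.2, 0.9]
gripper_width: 0.0874
```

```bash
cat > snap.py <<'E'
import sys
from plant import r,capture,calibration
from h import *
i=sys.argv[1]
for n in sys.argv[2:]:
    c=calibration(n);p,d=capture(n);cv2.imwrite(f"pics/{n}{i}.png",p);np.save(f"pics/{n}{i}.npy",d);pickle.dump(c,open(f"pics/{n}{i}.pkl","wb"))
s=r.get_state();np.set_printoptions(precision=4,suppress=True);print({k:np.round(s[k],4) for k in('time_s','joints','tcp_pos','eef_rot','contact_force','gripper_width')})
E
python3 snap.py 1 wrist
```

```text
{'time_s': np.float64(1.0333), 'joints': array([ -9.0032,   4.6251, -20.0441,  -0.0533, -65.2743, -89.1056]), 'tcp_pos': array([ 0.4343, -0.2627,  0.2267]), 'eef_rot': array([179.9525,   0.0573, 171.869 ]), 'contact_force': array([ 0.9646,  2.1474, -0.0617]), 'gripper_width': np.float64(0.0877)}
```

View pics/wrist1.png

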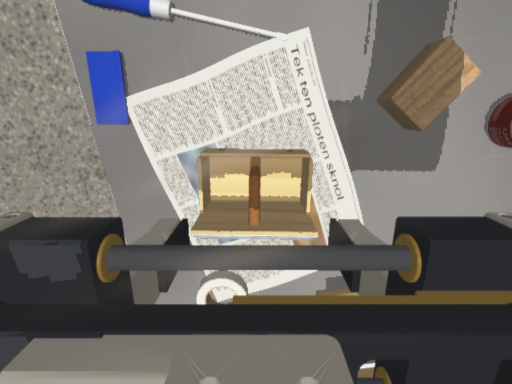

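Run:
```python
from h import *
p,D,c=load('wrist',1)
crop(p,185,335,140,245,5,'pics/d.png')
```

```text
(no output)
```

View pics/d.png

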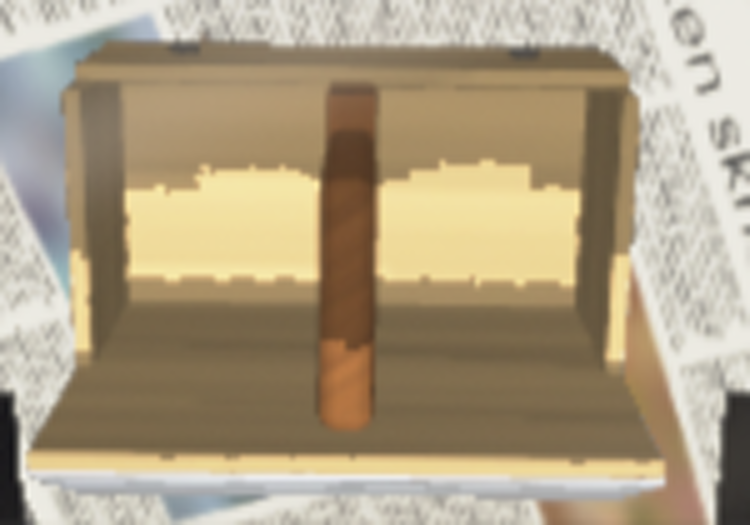

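Run:
```python
from h import *
np.set_printoptions(precision=4,suppress=True)
p,D,c=load('wrist',1);P=cloud(c,D)
g=lambda x,y:(185+(x+.5)/5-.5,140+(y+.5)/5-.5)
for n,x,y,z in [('plL',28,455,.112),('plR',663,461,.112),('hfL',323,135,.118),('hfR',376,135,.118),('hrL',317,425,.118),('hrR',374,425,.118),('hf0',350,85,.118)]:
    print(n,rayz(c,*g(x,y),z))
m=(P[...,2]>.114)&(P[...,2]<.125)&(abs(P[...,0]-.45)<.06)&(abs(P[...,1]+.266)<.02)
q=P[m];print(len(q),q.mean(0),q.min(0),q.max(0)); print(cv2.fitLine(q[:,:2].astype(np.float32),cv2.DIST_L2,0,.01,.01).ravel())
for v in range(155,230,4):print(v,P[v,254])
```

```text
plL [ 0.4741 -0.344   0.112 ]
plR [ 0.4948 -0.2079  0.112 ]
hfL [ 0.4123 -0.2698  0.118 ]
hfR [ 0.4138 -0.2594  0.118 ]
hrL [ 0.4734 -0.2803  0.118 ]
hrR [ 0.4751 -0.2685  0.118 ]
hf0 [ 0.4032 -0.2631  0.118 ]
530 [ 0.4481 -0.2704  0.1168] [ 0.4218 -0.2791  0.114 ] [ 0.4761 -0.2618  0.119 ]
[ 0.9888 -0.1493  0.4481 -0.2704]
155 [ 0.4124 -0.2662  0.0457]
159 [ 0.4146 -0.2662  0.0625]
163 [ 0.419  -0.2669  0.0644]
167 [ 0.4216 -0.2671  0.0753]
171 [ 0.422  -0.2668  0.0959]
175 [ 0.4221 -0.2665  0.115 ]
179 [ 0.4256 -0.267   0.1174]
183 [ 0.4295 -0.2675  0.1182]
187 [ 0.4337 -0.2682  0.1179]
191 [ 0.4377 -0.2687  0.1188]
195 [ 0.4421 -0.2694  0.1179]
199 [ 0.4464 -0.27    0.1176]
203 [ 0.4507 -0.2707  0.1175]
207 [ 0.4551 -0.2713  0.1175]
211 [ 0.4595 -0.2719  0.1173]
215 [ 0.4638 -0.2726  0.1176]
219 [ 0.4687 -0.2733  0.1165]
223 [ 0.4729 -0.2739  0.1171]
227 [ 0.4841 -0.2758  0.1016]
```

Run:
```python
from h import *
from plant import r
s=r.get_state();print(s['tcp_pos'])
plan(s,[.4312,-.268,.08],171.4)
```

```text
[ 0.43434123 -0.26268669  0.22674186]
shift [ 0.0025 -0.0058  0.1467] turn rad 0.0082 dist 0.1468716191303519
```

>>> servo_tool --grip '[0.2,0.2,0.2,0.2,0.2,0.2,0.2,0.2,0.2,0.2]' --pt "0.002 -0.0045 0.02" --pt "0.002 -0.0045 0.04" --pt "0.002 -0.0045 0.06" --pt "0.002 -0.0045 0.08" --pt "0.002 -0.0045 0.1" --pt "0.002 -0.0045 0.115" --pt "0.002 -0.0045 0.13" --pt "0.002 -0.0045 0.14" --pt "0.002 -0.0045 0.146" --pt "0.002 -0.0045 0.146" --turn '[0.008,0.008,0.008,0.008,0.008,0.008,0.008,0.008,0.008,0.008]'

```text
time_s: 1.87
tcp_pos: [0.4295, -0.2707, 0.0794]
eef_rot: [180.0, -0.1, 171.6]
contact_force: [0.1, -0.0, -0.3]
gripper_width: 0.0358
```

```bash
python3 snap.py 2 wrist
```

```text
{'time_s': np.float64(1.9167), 'joints': array([-10.0255,  13.5286, -31.0428,   0.0083, -45.4837, -88.4071]), 'tcp_pos': array([ 0.4301, -0.2708,  0.0803]), 'eef_rot': array([-179.9956,   -0.0552,  171.5733]), 'contact_force': array([0.3537, 0.6577, 0.1019]), 'gripper_width': np.float64(0.0351)}
```

View pics/wrist2.png

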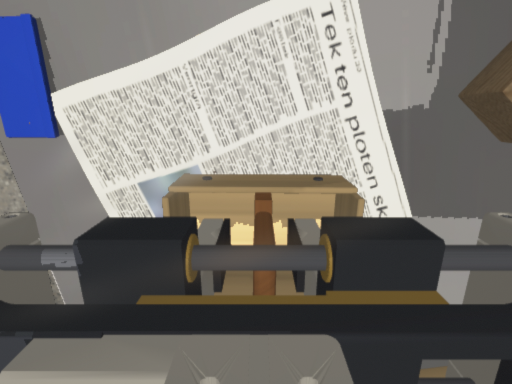

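The handle at u=263 sits between the fingers, whose mid-point is about u=260. I'll close gently.

>>> servo_tool --grip '[0.6,0.8,0.8,0.8,0.8,0.8]' --pt "0 0 0" --pt "0 0 0" --pt "0 0 0" --pt "0 0 0" --pt "0 0 0" --pt "0 0 0" --turn '[0,0,0,0,0,0]' --newtons 8

```text
time_s: 2.42
tcp_pos: [0.4304, -0.2706, 0.0811]
eef_rot: [180.0, 0.0, 171.6]
contact_force: [-1.8, 4.6, 6.0]
gripper_width: 0.0119
```

>>> servo_tool --grip '[0.9,0.9,0.9,0.9,0.9,0.9,0.9,0.9]' --pt "0 0 0" --pt "0 0 0" --pt "0 0 0" --pt "0 0 -0.004" --pt "0 0 -0.008" --pt "0 0 -0.012" --pt "0 0 -0.016" --pt "0 0 -0.016" --turn '[0,0,0,0,0,0,0,0]' --newtons 8

```text
time_s: 3.08
tcp_pos: [0.4305, -0.271, 0.0973]
eef_rot: [-180.0, 0.1, 171.6]
contact_force: [0.2, -0.4, -4.3]
gripper_width: 0.0118
```

```bash
python3 snap.py 3 wrist
```

```text
{'time_s': np.float64(3.1333), 'joints': array([-10.0317,  12.2446, -30.0035,   0.0022, -47.7034, -88.4126]), 'tcp_pos': array([ 0.4305, -0.2709,  0.097 ]), 'eef_rot': array([-179.997 ,    0.0484,  171.5572]), 'contact_force': array([ 0.5859, -0.2619, -4.4712]), 'gripper_width': np.float64(0.012)}
```

View pics/wrist3.png

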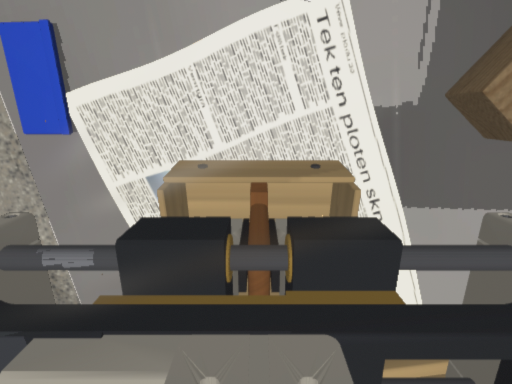

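```bash
python3 snap.py 3 top
cat > tilt.py <<'E'
import sys
from h import *
# handle's front end face & top & front wall outer from wrist depth
i=sys.argv[1]
p,D,c=load('wrist',i);P=cloud(c,D)
np.set_printoptions(precision=4,suppress=True)
for v in range(int(sys.argv[2]),int(sys.argv[3]),int(sys.argv[4])): print(v,P[v,int(sys.argv[5])],P[v,int(sys.argv[6])])
E
python3 tilt.py 3 158 218 3 259 200
python3 - <<'E'
from h import *
p,D,c=load('top',3)
crop(p,290,400,170,280,6,'pics/e.png')
E
```

```text
{'time_s': np.float64(3.1833), 'joints': array([-10.0295,  12.2638, -30.0262,  -0.0069, -47.6917, -88.4133]), 'tcp_pos': array([ 0.4302, -0.2708,  0.0967]), 'eef_rot': array([179.9954,   0.0184, 171.5526]), 'contact_force': array([ 0.5327,  1.236 , -5.1402]), 'gripper_width': np.float64(0.0119)}
158 [ 0.4003 -0.2658 -0.0004] [ 0.392  -0.3205  0.0008]
161 [ 0.3988 -0.2656  0.0244] [ 0.3915 -0.3155  0.0239]
164 [ 0.4001 -0.2658  0.0311] [ 0.3919 -0.3127  0.0379]
167 [ 0.4009 -0.266   0.0401] [ 0.3934 -0.3118  0.0435]
170 [ 0.4019 -0.2661  0.047 ] [ 0.3949 -0.3111  0.0482]
173 [ 0.4024 -0.2662  0.0552] [ 0.3959 -0.3099  0.0552]
176 [ 0.4033 -0.2664  0.0612] [ 0.397  -0.3088  0.0611]
179 [ 0.4053 -0.2667  0.0621] [ 0.3988 -0.3088  0.063 ]
182 [ 0.4076 -0.267   0.062 ] [ 0.4011 -0.3094  0.0625]
185 [ 0.4079 -0.267   0.0691] [ 0.4131 -0.3207  0.0208]
188 [ 0.4088 -0.2672  0.0738] [ 0.4156 -0.3211  0.0213]
191 [ 0.4092 -0.2673  0.0797] [ 0.4188 -0.3221  0.0198]
194 [ 0.4108 -0.2675  0.0812] [ 0.4212 -0.3223  0.021 ]
197 [ 0.4131 -0.2678  0.0804] [ 0.4242 -0.3231  0.0202]
200 [ 0.415  -0.2681  0.081 ] [ 0.4273 -0.324   0.0191]
203 [ 0.417  -0.2684  0.0813] [ 0.4297 -0.3242  0.0205]
206 [ 0.4177 -0.2685  0.0855] [ 0.4327 -0.3249  0.02  ]
209 [ 0.4182 -0.2686  0.0896] [ 0.4361 -0.326   0.0182]
212 [ 0.419  -0.2687  0.0932] [ 0.4388 -0.3265  0.0187]
215 [ 0.4192 -0.2688  0.0977] [ 0.4422 -0.3274  0.0174]
```

View pics/e.png

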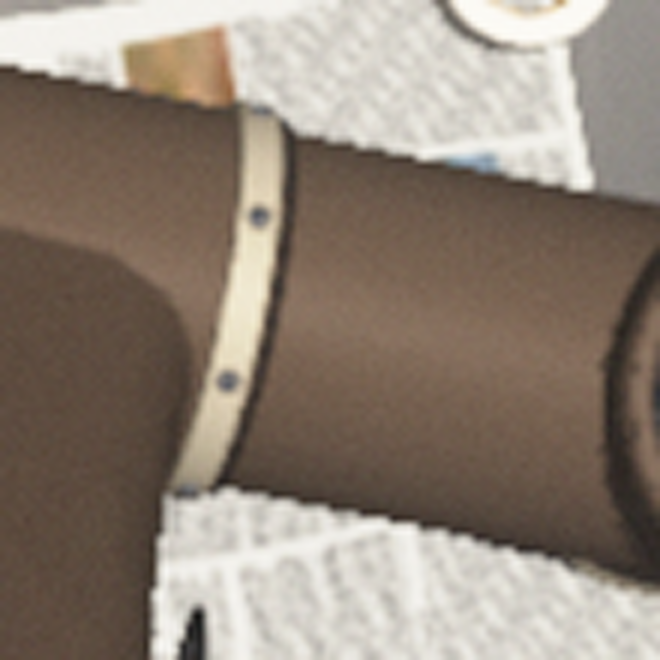

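The floor of the bin slopes about 0.12 rad front-up, so the bin pivots in the grip. I'll loosen slightly so it tips further.

>>> servo_tool --grip '[0.9,0.9,0.9,0.9,0.9,0.9]' --pt "0 0 0" --pt "0 0 0" --pt "0 0 -0.002" --pt "0 0 -0.004" --pt "0 0 -0.004" --pt "0 0 -0.004" --turn '[0,0,0,0,0,0]' --newtons 5.5

```text
time_s: 3.68
tcp_pos: [0.4304, -0.2709, 0.1008]
eef_rot: [-180.0, 0.0, 171.6]
contact_force: [-1.0, -0.1, -2.4]
gripper_width: 0.0121
```

```bash
python3 snap.py 4 wrist;python3 tilt.py 4 152 218 3 259 200
```

```text
{'time_s': np.float64(3.7333), 'joints': array([-10.0215,  11.9665, -29.7495,   0.0104, -48.262 , -88.4116]), 'tcp_pos': array([ 0.4304, -0.2709,  0.1008]), 'eef_rot': array([-179.9916,    0.0218,  171.5738]), 'contact_force': array([-0.2133,  0.492 , -1.3945]), 'gripper_width': np.float64(0.0121)}
152 [ 0.3893 -0.2642  0.0398] [ 0.382  -0.3102  0.0431]
155 [ 0.391  -0.2644  0.0445] [ 0.3834 -0.3089  0.0506]
158 [ 0.3923 -0.2646  0.0505] [ 0.3855 -0.3091  0.0518]
161 [ 0.3936 -0.2648  0.0563] [ 0.3871 -0.3083  0.057 ]
164 [ 0.3948 -0.265   0.0623] [ 0.3887 -0.3077  0.0612]
167 [ 0.3961 -0.2652  0.0669] [ 0.3899 -0.3068  0.067 ]
170 [ 0.3978 -0.2655  0.0691] [ 0.3917 -0.3067  0.0691]
173 [ 0.4002 -0.2658  0.0678] [ 0.3938 -0.3072  0.0689]
176 [ 0.4015 -0.266   0.0717] [ 0.4046 -0.3186  0.0254]
179 [ 0.4027 -0.2662  0.0754] [ 0.4074 -0.3194  0.0244]
182 [ 0.4037 -0.2663  0.0798] [ 0.4103 -0.3202  0.0233]
185 [ 0.4045 -0.2665  0.0848] [ 0.4133 -0.321   0.0223]
188 [ 0.4063 -0.2667  0.0856] [ 0.416  -0.3216  0.0222]
191 [ 0.408  -0.267   0.0868] [ 0.4187 -0.3222  0.0224]
194 [ 0.4104 -0.2673  0.0854] [ 0.4219 -0.3232  0.0207]
197 [ 0.4124 -0.2676  0.0857] [ 0.4253 -0.3243  0.0188]
200 [ 0.4136 -0.2678  0.0883] [ 0.4284 -0.3252  0.0177]
203 [ 0.4148 -0.268   0.0907] [ 0.4311 -0.3256  0.0183]
206 [ 0.4155 -0.2681  0.0945] [ 0.434  -0.3262  0.0185]
209 [ 0.4163 -0.2682  0.0979] [ 0.4372 -0.327   0.0176]
212 [ 0.4169 -0.2683  0.1017] [ 0.4409 -0.3283  0.0153]
215 [ 0.4178 -0.2685  0.1043] [ 0.4443 -0.3292  0.0141]
```

The tilt is now about 0.26 rad (15°) with the rear still on the bench. I'll lock it with a firm grip and lift.

>>> servo_tool --grip '[0.9,0.9,0.9,0.9,0.9,0.9,0.9,0.9,0.9,0.9]' --pt "0 0 0" --pt "0 0 0" --pt "0 0 0" --pt "0 0 -0.005" --pt "0 0 -0.018" --pt "0 0 -0.04" --pt "0 0 -0.065" --pt "0 0 -0.09" --pt "0 0 -0.115" --pt "0 0 -0.135" --turn '[0,0,0,0,0,0,0,0,0,0]' --newtons 45

```text
time_s: 4.57
tcp_pos: [0.4303, -0.2708, 0.2376]
eef_rot: [-180.0, 0.1, 171.6]
contact_force: [1.3, -0.4, -4.5]
gripper_width: 0.0115
```

```bash
python3 snap.py 5 wrist scene;python3 tilt.py 5 146 218 4 259 200;python3 - <<'E'
from h import *
from plant import r
s=r.get_state()
plan(s,[.565,-.056,.235],-179.3)
p,D,c=load('scene',5);crop(p,160,440,100,260,2.8,'pics/f.png')
E
```

```text
{'time_s': np.float64(4.6667), 'joints': array([-10.0203,   4.16  , -18.9133,   0.0605, -66.5577, -88.4111]), 'tcp_pos': array([ 0.432 , -0.2715,  0.2393]), 'eef_rot': array([-179.9341,    0.3673,  171.5927]), 'contact_force': array([ 0.298 , -0.3311, -4.6176]), 'gripper_width': np.float64(0.0115)}
146 [ 0.4059 -0.2663 -0.0012] [ 0.3934 -0.3506 -0.0009]
150 [ 0.3884 -0.264   0.1714] [ 0.3813 -0.3116  0.172 ]
154 [ 0.3905 -0.2643  0.1789] [ 0.383  -0.3093  0.185 ]
158 [ 0.3924 -0.2646  0.187 ] [ 0.3856 -0.3092  0.188 ]
162 [ 0.394  -0.2648  0.1951] [ 0.3877 -0.3083  0.194 ]
166 [ 0.3955 -0.2651  0.2028] [ 0.3895 -0.3071  0.2017]
170 [ 0.3978 -0.2654  0.2055] [ 0.3915 -0.3065  0.2065]
174 [ 0.4007 -0.2659  0.2052] [ 0.3945 -0.3074  0.2055]
178 [ 0.4023 -0.2661  0.2109] [ 0.4063 -0.3189  0.1622]
182 [ 0.4039 -0.2663  0.2157] [ 0.4102 -0.32    0.1608]
186 [ 0.4049 -0.2665  0.2223] [ 0.4141 -0.3211  0.1596]
190 [ 0.4077 -0.2669  0.2219] [ 0.418  -0.3221  0.1586]
194 [ 0.4105 -0.2673  0.2216] [ 0.422  -0.3232  0.1573]
198 [ 0.4132 -0.2677  0.2217] [ 0.4261 -0.3243  0.1562]
202 [ 0.4142 -0.2679  0.2271] [ 0.4297 -0.3249  0.1567]
206 [ 0.4157 -0.2681  0.2307] [ 0.4339 -0.326   0.1557]
210 [ 0.4162 -0.2682  0.2367] [ 0.4387 -0.3276  0.1529]
214 [ 0.4173 -0.2684  0.2406] [ 0.4429 -0.3287  0.1521]
shift [-0.1     0.2326  0.0047] turn rad -0.159 dist 0.25324312480868044
```

View pics/f.png

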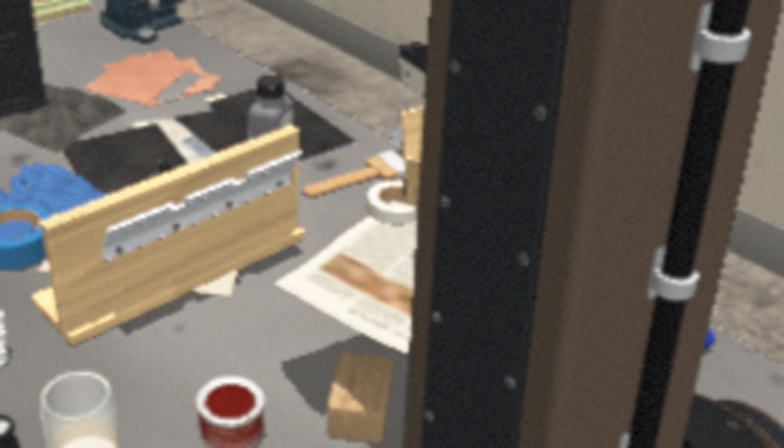

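>>> servo_tool --grip '[0.9,0.9,0.9,0.9,0.9,0.9,0.9,0.9,0.9,0.9]' --pt "-0.003 0.007 0" --pt "-0.01 0.023 0" --pt "-0.02 0.046 0" --pt "-0.032 0.074 0" --pt "-0.045 0.105 0" --pt "-0.058 0.136 0" --pt "-0.071 0.166 0" --pt "-0.083 0.194 0" --pt "-0.093 0.217 0" --pt "-0.1 0.2325 0" --turn '[-0.016,-0.032,-0.048,-0.064,-0.08,-0.096,-0.112,-0.128,-0.144,-0.159]'

```text
time_s: 5.5
tcp_pos: [0.5635, -0.0529, 0.2334]
eef_rot: [180.0, -0.2, -179.2]
contact_force: [-0.3, -1.1, -4.9]
gripper_width: 0.0119
```

```bash
python3 snap.py 6 wrist scene top;python3 tilt.py 6 146 222 4 259 200;python3 - <<'E'
from h import *
p,D,c=load('scene',6);crop(p,150,300,120,220,5,'pics/g.png')
p,D,c=load('top',6);crop(p,170,340,90,220,4.5,'pics/i.png')
E
```

```text
{'time_s': np.float64(5.65), 'joints': array([  14.2974,   10.1258,  -12.6149,   -0.0294,  -67.4352, -103.4878]), 'tcp_pos': array([ 0.563 , -0.0543,  0.2337]), 'eef_rot': array([-179.9853,   -0.1774, -179.2017]), 'contact_force': array([-0.5155, -0.1513, -3.9273]), 'gripper_width': np.float64(0.0119)}
146 [ 0.5372 -0.0524 -0.0006] [ 0.5384 -0.1365 -0.0002]
150 [ 0.5209 -0.0529  0.1668] [ 0.5214 -0.1011  0.1679]
154 [ 0.5229 -0.0529  0.1752] [ 0.5226 -0.0983  0.1818]
158 [ 0.5249 -0.0529  0.1826] [ 0.5252 -0.0978  0.185 ]
162 [ 0.5265 -0.0529  0.1911] [ 0.5271 -0.0965  0.1914]
166 [ 0.5282 -0.0529  0.1983] [ 0.5291 -0.0955  0.1969]
170 [ 0.5307 -0.0528  0.2   ] [ 0.5311 -0.0946  0.2014]
174 [ 0.5333 -0.0528  0.2018] [ 0.5343 -0.0951  0.1998]
178 [ 0.5349 -0.0528  0.2074] [ 0.5473 -0.1043  0.1579]
182 [ 0.5364 -0.0528  0.2126] [ 0.5514 -0.1049  0.156 ]
186 [ 0.5377 -0.0528  0.218 ] [ 0.5549 -0.1049  0.1567]
190 [ 0.5404 -0.0527  0.2183] [ 0.5591 -0.1054  0.155 ]
194 [ 0.5434 -0.0527  0.2175] [ 0.5634 -0.106   0.1532]
198 [ 0.5461 -0.0526  0.2178] [ 0.5673 -0.1062  0.153 ]
202 [ 0.5472 -0.0526  0.2228] [ 0.5714 -0.1065  0.1521]
206 [ 0.5482 -0.0526  0.2278] [ 0.5759 -0.107   0.1505]
210 [ 0.5494 -0.0526  0.2319] [ 0.5807 -0.1077  0.1482]
214 [ 0.5502 -0.0526  0.2367] [ 0.5848 -0.108   0.1479]
218 [ 0.5513 -0.0526  0.2404] [ 0.5255 -0.0728  0.306 ]
```

View pics/g.png

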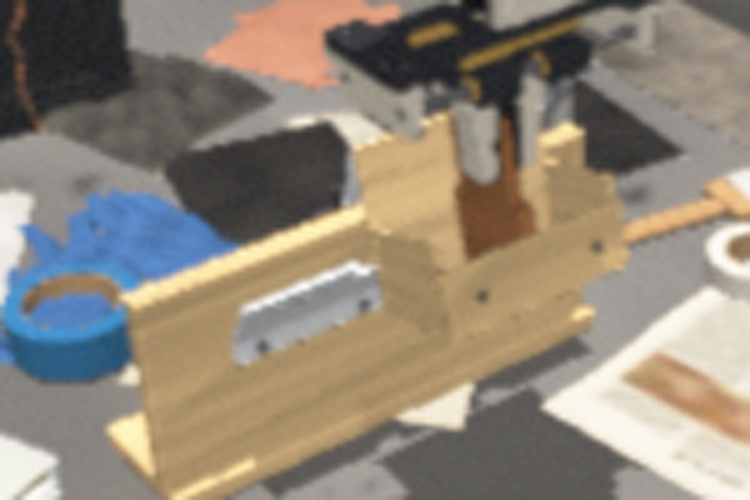

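View pics/i.png

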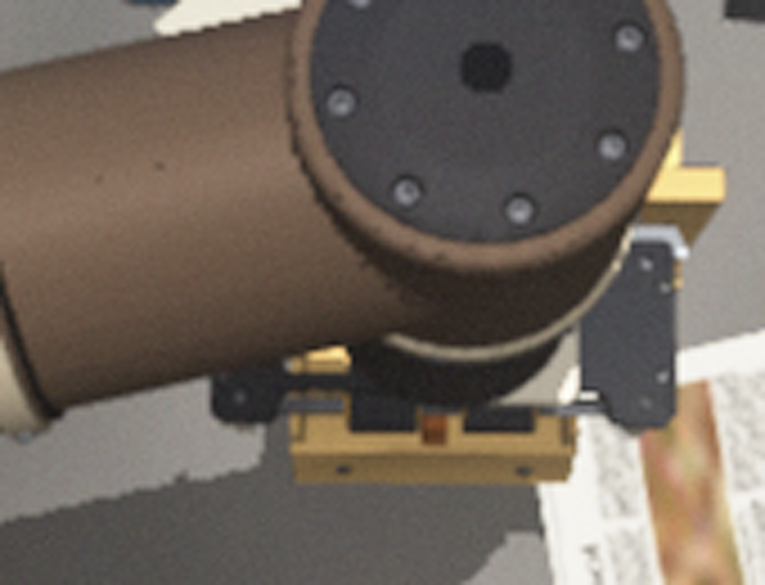

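>>> servo_tool --grip '[0.9,0.9,0.9,0.9,0.9,0.9,0.9,0.9,0.9,0.9]' --pt "-0.004 -0.001 0" --pt "-0.01 -0.002 0" --pt "-0.016 -0.003 0" --pt "-0.019 -0.003 0" --pt "-0.019 -0.003 0.006" --pt "-0.019 -0.003 0.014" --pt "-0.019 -0.003 0.022" --pt "-0.019 -0.003 0.03" --pt "-0.019 -0.003 0.036" --pt "-0.019 -0.003 0.04" --turn '[0,0,0,0,0,0,0,0,0,0]'

```text
time_s: 6.48
tcp_pos: [0.582, -0.0584, 0.1943]
eef_rot: [-180.0, -0.1, -179.3]
contact_force: [0.2, -1.3, -3.8]
gripper_width: 0.0116
```

```bash
python3 snap.py 7 wrist scene;python3 tilt.py 7 146 222 8 259 200;python3 - <<'E'
from h import *
p,D,c=load('scene',7);crop(p,180,300,110,200,6,'pics/j.png')
E
```

```text
{'time_s': np.float64(6.5833), 'joints': array([  13.4125,   13.4977,  -13.6075,   -0.0086,  -62.9891, -102.7407]), 'tcp_pos': array([ 0.5819, -0.0584,  0.1945]), 'eef_rot': array([-179.9867,   -0.0937, -179.3321]), 'contact_force': array([-1.2396, -0.0786, -3.9672]), 'gripper_width': np.float64(0.0118)}
146 [ 0.536  -0.0584  0.1297] [ 0.5364 -0.106   0.1305]
154 [ 0.5401 -0.0584  0.1456] [ 0.5406 -0.1031  0.1456]
162 [ 0.5439 -0.0584  0.1587] [ 0.5445 -0.1007  0.158 ]
170 [ 0.5489 -0.0583  0.1629] [ 0.5495 -0.1001  0.1621]
178 [ 0.5522 -0.0583  0.1731] [ 0.566  -0.1099  0.1181]
186 [ 0.5557 -0.0582  0.1811] [ 0.5743 -0.1111  0.1143]
194 [ 0.5617 -0.0582  0.1788] [ 0.5821 -0.1117  0.1133]
202 [ 0.5649 -0.0581  0.186 ] [ 0.5907 -0.1126  0.1107]
210 [ 0.5673 -0.0581  0.1943] [ 0.5995 -0.1135  0.1083]
218 [ 0.569  -0.0581  0.2033] [ 0.5439 -0.0782  0.2667]
```

View pics/j.png

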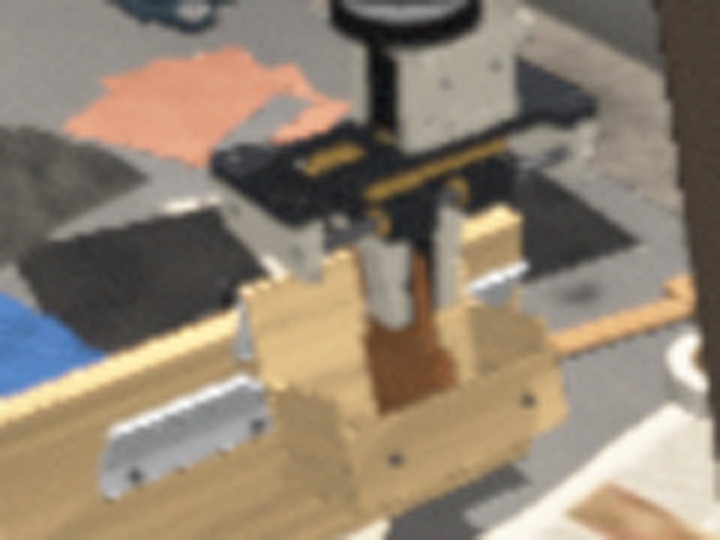

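Run:
```python
from h import *
np.set_printoptions(precision=4,suppress=True)
p,D,c=load('scene',7);P=cloud(c,D)
for v in range(158,173,2): print(v,[P[v,u].round(3).tolist() for u in (219,220,221,222)])
# project predicted
def proj(w):
    q=c['view']@np.append(w,1);return c['cx']+c['fx']*q[0]/-q[2],c['cy']-c['fy']*q[1]/-q[2]
for w in [(.655,.012,.161),(.643,.012,.1905),(.639,.05,.150),(.639,.0966,.15),(.6395,-.15,.15)]: 
    u,v=proj(np.array(w));print(w,u,v,'crop',(u-180)*6,(v-110)*6)
```

```text
158 [[0.834, -0.098, 0.072], [0.641, 0.009, 0.203], [0.634, 0.009, 0.206], [0.632, 0.007, 0.206]]
160 [[0.829, -0.095, 0.067], [0.637, 0.012, 0.198], [0.628, 0.013, 0.203], [0.632, 0.008, 0.199]]
162 [[0.682, -0.009, 0.161], [0.64, 0.011, 0.189], [0.633, 0.012, 0.193], [0.632, 0.009, 0.192]]
164 [[0.665, 0.001, 0.166], [0.637, 0.013, 0.184], [0.642, 0.007, 0.179], [0.629, 0.011, 0.187]]
166 [[0.667, 0.001, 0.157], [0.645, 0.01, 0.171], [0.643, 0.007, 0.171], [0.629, 0.011, 0.179]]
168 [[0.649, 0.011, 0.162], [0.643, 0.011, 0.165], [0.647, 0.005, 0.161], [0.647, 0.001, 0.159]]
170 [[0.662, 0.004, 0.145], [0.666, -0.001, 0.141], [0.669, -0.007, 0.137], [0.664, -0.008, 0.139]]
172 [[0.662, 0.005, 0.138], [0.664, 0.0, 0.134], [0.662, -0.003, 0.134], [0.663, -0.007, 0.132]]
(0.655, 0.012, 0.161) 217.85927271979878 167.53910777409135 crop 227.1556363187927 345.2346466445481
(0.643, 0.012, 0.1905) 219.21050072080388 161.3515326505343 crop 235.26300432482327 308.1091959032058
(0.639, 0.05, 0.15) 210.72881341370615 176.42056133241329 crop 184.3728804822369 398.5233679944797
(0.639, 0.0966, 0.15) 198.0684724312177 181.43721708686994 crop 108.41083458730628 428.6233025212196
(0.6395, -0.15, 0.15) 259.9051407536852 156.841501032912 crop 479.4308445221112 281.04900619747195
```

>>> servo_tool --grip '[0.9,0.9,0.9,0.9,0.9,0.9,0.9,0.9]' --pt "-0.002 0 0.003" --pt "-0.002 0 0.007" --pt "-0.002 0 0.011" --pt "-0.002 0 0.015" --pt "-0.002 0 0.019" --pt "-0.002 0 0.022" --pt "-0.002 0 0.024" --pt "-0.002 0 0.024" --turn '[0,0,0,0,0,0,0,0]'

```text
time_s: 7.25
tcp_pos: [0.5851, -0.0582, 0.1717]
eef_rot: [-180.0, 0.1, -179.3]
contact_force: [1.9, -0.4, -4.6]
gripper_width: 0.012
```

```bash
python3 snap.py 8 scene;python3 - <<'E'
from h import *
p,D,c=load('scene',8);crop(p,180,300,110,200,6,'pics/k.png')
E
```

```text
{'time_s': np.float64(7.3), 'joints': array([  13.374 ,   14.7409,  -15.118 ,    0.0184,  -60.0671, -102.6999]), 'tcp_pos': array([ 0.585 , -0.0582,  0.1718]), 'eef_rot': array([ 179.9993,    0.0757, -179.3167]), 'contact_force': array([ 2.4935, -0.1257, -3.6093]), 'gripper_width': np.float64(0.0116)}
```

View pics/k.png

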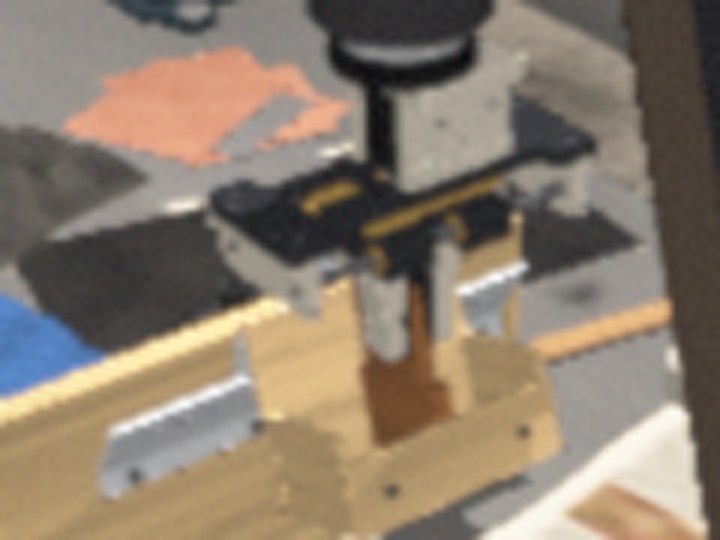

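The strip now drops behind the lip, with its lower end hidden at crop (243,375). I'll go slightly deeper and watch the force.

>>> servo_tool --grip '[0.9,0.9,0.9,0.9,0.9,0.9]' --pt "0 0 0.0015" --pt "0 0 0.003" --pt "0 0 0.0045" --pt "0 0 0.006" --pt "0 0 0.006" --pt "0 0 0.006" --turn '[0,0,0,0,0,0]'

```text
time_s: 7.8
tcp_pos: [0.5866, -0.0581, 0.1669]
eef_rot: [180.0, 0.3, -179.3]
contact_force: [6.7, 0.0, 1.0]
gripper_width: 0.012
```

```bash
python3 snap.py 9 wrist;python3 tilt.py 9 146 222 8 259 200
```

```text
{'time_s': np.float64(7.85), 'joints': array([  13.3721,   15.0018,  -15.4729,    0.0646,  -59.2406, -102.6998]), 'tcp_pos': array([ 0.5866, -0.0581,  0.1669]), 'eef_rot': array([ 179.9917,    0.29  , -179.2948]), 'contact_force': array([ 6.5394, -0.3641,  0.4977]), 'gripper_width': np.float64(0.0119)}
146 [ 0.541  -0.058   0.1015] [ 0.5418 -0.1062  0.1001]
154 [ 0.5453 -0.058   0.1162] [ 0.5456 -0.1029  0.1174]
162 [ 0.549  -0.058   0.1295] [ 0.5496 -0.1006  0.1291]
170 [ 0.5537 -0.0579  0.135 ] [ 0.5543 -0.0997  0.1347]
178 [ 0.557  -0.0579  0.1453] [ 0.5715 -0.1099  0.089 ]
186 [ 0.5604 -0.0579  0.1534] [ 0.5792 -0.1106  0.0875]
194 [ 0.5665 -0.0578  0.1512] [ 0.5874 -0.1113  0.0855]
202 [ 0.5695 -0.0578  0.1589] [ 0.5959 -0.1122  0.0831]
210 [ 0.572  -0.0578  0.1667] [ 0.6045 -0.113   0.0814]
218 [ 0.5741 -0.0577  0.1744] [ 0.5479 -0.0779  0.2394]
```

>>> servo_tool --grip '[0.9,0.9,0.9,0.9,0.9]' --pt "-0.001 0 0" --pt "-0.002 0 0" --pt "-0.003 0 0" --pt "-0.003 0 0" --pt "-0.003 0 0" --turn '[0,0,0,0,0]'

```text
time_s: 8.27
tcp_pos: [0.5877, -0.0581, 0.1657]
eef_rot: [180.0, 0.0, -179.3]
contact_force: [4.5, -0.2, 0.5]
gripper_width: 0.0115
```

>>> servo_tool --grip '[0.9,0.9,0.9,0.9,0.9,0.9,0.9,0.9]' --pt "-0.001 0 0" --pt "-0.002 0 0" --pt "-0.002 0 0" --pt "-0.002 0 0.0015" --pt "-0.002 0 0.003" --pt "-0.002 0 0.0045" --pt "-0.002 0 0.006" --pt "-0.002 0 0.006" --turn '[0,0,0,0,0,0,0,0]' --newtons 7

```text
time_s: 8.93
tcp_pos: [0.5878, -0.0584, 0.159]
eef_rot: [-180.0, -0.2, -179.3]
contact_force: [-5.0, -0.2, 0.8]
gripper_width: 0.0118
```

```bash
python3 snap.py 10 wrist scene;python3 tilt.py 10 146 222 8 259 200;python3 - <<'E'
from h import *
p,D,c=load('scene',10);crop(p,180,300,110,200,6,'pics/l.png')
E
```

```text
{'time_s': np.float64(9.0333), 'joints': array([  13.2591,   15.779 ,  -15.4849,   -0.0309,  -58.8999, -102.5857]), 'tcp_pos': array([ 0.5878, -0.0584,  0.159 ]), 'eef_rot': array([-179.9901,   -0.1657, -179.3427]), 'contact_force': array([-5.7231,  0.0344, -0.1583]), 'gripper_width': np.float64(0.0121)}
146 [ 0.5529 -0.0581 -0.0017] [ 0.5536 -0.1263 -0.0006]
154 [ 0.5485 -0.0583  0.0917] [ 0.5493 -0.1072  0.0907]
162 [ 0.5521 -0.0582  0.1096] [ 0.5527 -0.1036  0.109 ]
170 [ 0.5553 -0.0582  0.1245] [ 0.5557 -0.1005  0.1249]
178 [ 0.5599 -0.0582  0.1297] [ 0.5717 -0.11    0.0825]
186 [ 0.5625 -0.0582  0.1416] [ 0.5794 -0.1106  0.0811]
194 [ 0.5677 -0.0581  0.1429] [ 0.5873 -0.1112  0.0797]
202 [ 0.5718 -0.0581  0.1474] [ 0.5949 -0.1116  0.0796]
210 [ 0.5735 -0.058   0.1581] [ 0.6035 -0.1124  0.0775]
218 [ 0.5751 -0.058   0.1673] [ 0.5501 -0.0783  0.2307]
```

View pics/l.png

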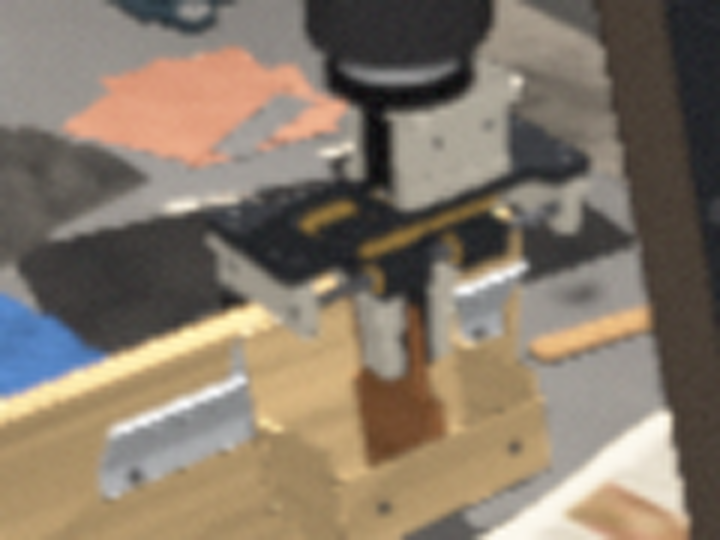

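>>> servo_tool --grip '[0.9,0.9,0.9,0.9,0.9,0.9,0.9,0.9]' --pt "0.001 0 0" --pt "0.002 0 0.001" --pt "0.002 0 0.0025" --pt "0.003 0 0.004" --pt "0.003 0 0.0055" --pt "0.003 0 0.007" --pt "0.003 0 0.007" --pt "0.003 0 0.007" --turn '[0,0,0,0,0,0,0,0]' --newtons 6

```text
time_s: 9.7
tcp_pos: [0.5858, -0.0583, 0.1521]
eef_rot: [-180.0, -0.1, -179.3]
contact_force: [-3.4, -0.6, -2.1]
gripper_width: 0.0123
```

```bash
python3 snap.py 11 wrist;python3 tilt.py 11 146 222 8 259 200
```

```text
{'time_s': np.float64(9.75), 'joints': array([  13.3255,   15.8988,  -16.3145,   -0.0135,  -57.8521, -102.652 ]), 'tcp_pos': array([ 0.5858, -0.0583,  0.1522]), 'eef_rot': array([-179.9968,   -0.0663, -179.3338]), 'contact_force': array([-3.7026, -0.7987, -1.9349]), 'gripper_width': np.float64(0.0119)}
146 [ 0.5501 -0.058   0.0001] [ 0.551  -0.1248 -0.0009]
154 [ 0.559  -0.0579  0.0014] [ 0.5601 -0.1252 -0.001 ]
162 [ 0.5552 -0.058   0.0741] [ 0.5558 -0.1094  0.0745]
170 [ 0.5572 -0.058   0.099 ] [ 0.5575 -0.1043  0.1   ]
178 [ 0.5596 -0.058   0.1161] [ 0.5134 -0.0589  0.3098]
186 [ 0.563  -0.058   0.1259] [ 0.5774 -0.1104  0.0745]
194 [ 0.5664 -0.058   0.1338] [ 0.5852 -0.111   0.0737]
202 [ 0.5721 -0.0579  0.1337] [ 0.5925 -0.1111  0.0744]
210 [ 0.5727 -0.0579  0.1478] [ 0.6008 -0.1119  0.0728]
218 [ 0.5737 -0.0579  0.1589] [ 0.5477 -0.0781  0.2246]
```

The tilt is about 0.06 rad and the bin is riding on its keys. I'll loosen the grip and let it settle.

>>> servo_tool --grip '[0.9,0.9,0.9,0.9,0.9,0.9]' --pt "0.001 0 0" --pt "0.001 0 0.001" --pt "0.001 0 0.002" --pt "0.001 0 0.003" --pt "0.001 0 0.003" --pt "0.001 0 0.003" --turn '[0,0,0,0,0,0]' --newtons 3

```text
time_s: 10.25
tcp_pos: [0.5858, -0.0582, 0.1499]
eef_rot: [180.0, 0.1, -179.3]
contact_force: [-0.6, -1.3, 1.9]
gripper_width: 0.0124
```

```bash
python3 snap.py 12 wrist scene;python3 tilt.py 12 146 222 8 259 200;python3 - <<'E'
from h import *
p,D,c=load('scene',12);crop(p,180,300,110,200,6,'pics/m.png')
E
```

```text
{'time_s': np.float64(10.35), 'joints': array([  13.3526,   15.9424,  -16.5938,    0.0136,  -57.4046, -102.6771]), 'tcp_pos': array([ 0.5858, -0.0582,  0.1499]), 'eef_rot': array([ 179.9982,    0.0602, -179.3171]), 'contact_force': array([-1.3949, -0.2753,  1.759 ]), 'gripper_width': np.float64(0.012)}
146 [ 0.5504 -0.0579 -0.0011] [ 0.551  -0.1239  0.0002]
154 [ 0.5593 -0.0577 -0.0004] [ 0.5599 -0.1242  0.0009]
162 [ 0.5685 -0.0576 -0.0009] [ 0.5692 -0.1249 -0.0004]
170 [ 0.5584 -0.0579  0.0914] [ 0.5584 -0.1049  0.0942]
178 [ 0.56   -0.0579  0.1122] [ 0.5605 -0.1012  0.1126]
186 [ 0.5639 -0.0579  0.1205] [ 0.5777 -0.1104  0.072 ]
194 [ 0.5662 -0.0579  0.1325] [ 0.5852 -0.1107  0.0721]
202 [ 0.5719 -0.0578  0.1323] [ 0.5929 -0.1111  0.0717]
210 [ 0.5727 -0.0578  0.1457] [ 0.513  -0.0588  0.3074]
218 [ 0.5729 -0.0578  0.1587] [ 0.5478 -0.0781  0.2216]
```

View pics/m.png

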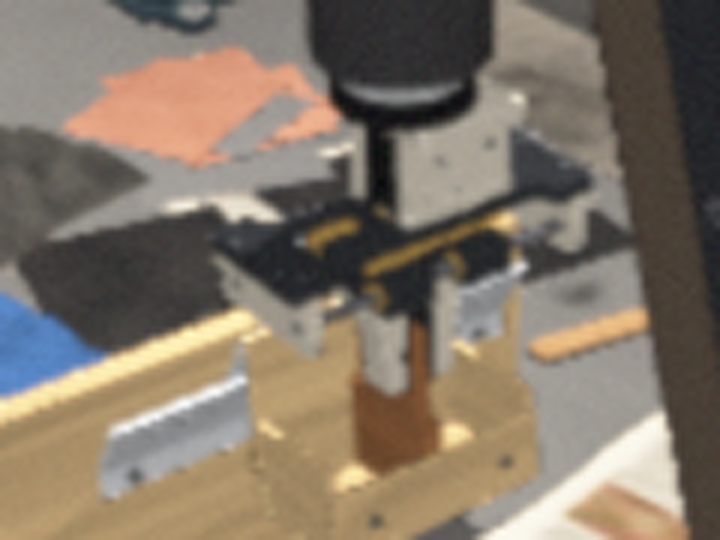

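The bin is upright and bearing on the lip. I'll open the jaws slightly and shift toward the rear of the handle, so the push is close to the lip.

>>> servo_tool --grip '[0.62,0.62,0.62,0.62,0.62,0.62,0.62,0.62,0.62,0.62]' --pt "0 0 -0.001" --pt "0 0 -0.002" --pt "0 0 -0.002" --pt "-0.004 0 -0.002" --pt "-0.009 0 -0.002" --pt "-0.014 0 -0.002" --pt "-0.019 0 -0.002" --pt "-0.024 0 -0.002" --pt "-0.026 0 -0.002" --pt "-0.026 0 -0.002" --turn '[0,0,0,0,0,0,0,0,0,0]' --newtons 6

```text
time_s: 11.18
tcp_pos: [0.6118, -0.0579, 0.1513]
eef_rot: [-180.0, -0.0, -179.3]
contact_force: [-0.9, 0.4, -0.1]
gripper_width: 0.0163
```

```bash
python3 snap.py 13 wrist scene;python3 tilt.py 13 130 222 8 259 200;python3 - <<'E'
from h import *
p,D,c=load('scene',13);crop(p,180,300,110,200,6,'pics/n.png')
E
```

```text
{'time_s': np.float64(11.2833), 'joints': array([  12.7853,   18.1525,  -13.1817,   -0.0054,  -58.6937, -102.1129]), 'tcp_pos': array([ 0.6112, -0.0579,  0.1513]), 'eef_rot': array([-179.9986,   -0.0283, -179.3304]), 'contact_force': array([-0.9847,  0.1979, -0.0677]), 'gripper_width': np.float64(0.0165)}
130 [ 0.5586 -0.0579 -0.001 ] [ 0.5594 -0.1234 -0.0006]
138 [ 0.5584 -0.058   0.0975] [ 0.559  -0.1032  0.0968]
146 [ 0.5628 -0.058   0.1122] [ 0.5632 -0.1001  0.1128]
154 [ 0.5658 -0.058   0.1308] [ 0.575  -0.1089  0.0729]
162 [ 0.5711 -0.0579  0.1307] [ 0.582  -0.1092  0.073 ]
170 [ 0.5727 -0.0579  0.1486] [ 0.5894 -0.1099  0.0715]
178 [ 0.5735 -0.0579  0.1659] [ 0.5968 -0.1103  0.0711]
186 [ 0.5742 -0.0579  0.1797] [ 0.6041 -0.1106  0.0714]
194 [ 0.5768 -0.0579  0.1848] [ 0.6113 -0.1106  0.0727]
202 [ 0.5808 -0.0579  0.1847] [ 0.6196 -0.1115  0.0705]
210 [ 0.5851 -0.0578  0.184 ] [ 0.6272 -0.1117  0.0712]
218 [ 0.5891 -0.0578  0.1845] [ 0.574  -0.078   0.2227]
```

View pics/n.png

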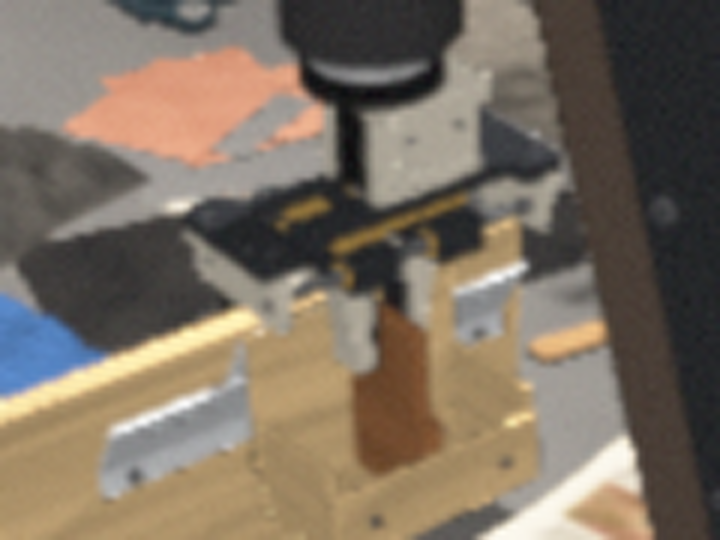

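View pics/wrist13.png

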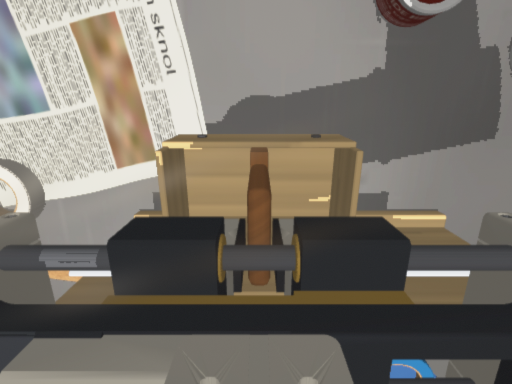

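The bin hangs freely and upright, with its handle top at 0.1845, which is riding height. I'll push it gently in +y toward the notches, about 14 mm away.

>>> servo_tool --grip '[0.62,0.62,0.62,0.62,0.62,0.62,0.62,0.62,0.62,0.62]' --pt "0 0.001 0" --pt "0 0.002 0" --pt "0 0.003 0" --pt "0 0.004 0" --pt "0 0.005 0" --pt "0 0.006 0" --pt "0 0.007 0" --pt "0 0.008 0" --pt "0 0.009 0" --pt "0 0.01 0" --turn '[0,0,0,0,0,0,0,0,0,0]'

```text
time_s: 12.12
tcp_pos: [0.611, -0.0478, 0.1515]
eef_rot: [180.0, -0.0, -179.3]
contact_force: [-1.4, -2.5, 0.2]
gripper_width: 0.0168
```

```bash
python3 snap.py 14 wrist;python3 tilt.py 14 154 222 8 259 200
```

```text
{'time_s': np.float64(12.1667), 'joints': array([  13.7729,   18.0493,  -13.3061,   -0.0135,  -58.6316, -103.0871]), 'tcp_pos': array([ 0.6113, -0.0476,  0.1515]), 'eef_rot': array([ 179.9859,    0.0101, -179.3212]), 'contact_force': array([-1.1374, -0.9837, -0.4678]), 'gripper_width': np.float64(0.0167)}
154 [ 0.565  -0.0479  0.131 ] [ 0.5743 -0.0989  0.0726]
162 [ 0.5703 -0.0478  0.1306] [ 0.5813 -0.0992  0.0728]
170 [ 0.5727 -0.0478  0.1452] [ 0.5885 -0.0996  0.0725]
178 [ 0.5734 -0.0478  0.1634] [ 0.596  -0.1001  0.0716]
186 [ 0.5737 -0.0478  0.1789] [ 0.6031 -0.1003  0.0725]
194 [ 0.5765 -0.0478  0.1835] [ 0.6109 -0.1008  0.0715]
202 [ 0.5802 -0.0478  0.1844] [ 0.6188 -0.1013  0.0709]
210 [ 0.5845 -0.0477  0.1839] [ 0.6267 -0.1017  0.0707]
218 [ 0.5891 -0.0476  0.1827] [ 0.5731 -0.0678  0.2232]
```

View pics/wrist14.png

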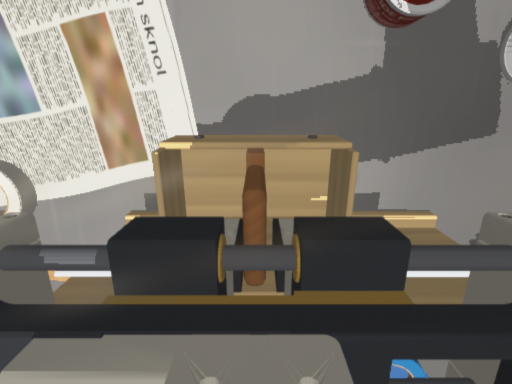

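>>> servo_tool --grip '[0.62,0.62,0.62,0.62,0.62,0.62]' --pt "0 0.001 0" --pt "0 0.002 0" --pt "0 0.003 0" --pt "0 0.004 0" --pt "0 0.005 0" --pt "0 0.005 0" --turn '[0,0,0,0,0,0]'

```text
time_s: 12.67
tcp_pos: [0.6115, -0.0427, 0.1518]
eef_rot: [180.0, 0.0, -179.3]
contact_force: [0.8, -2.0, 0.0]
gripper_width: 0.0169
```

```bash
python3 snap.py 15 wrist;python3 tilt.py 15 154 222 8 257 200
```

```text
{'time_s': np.float64(12.7167), 'joints': array([  14.2402,   18.0083,  -13.3378,    0.0044,  -58.6018, -103.5528]), 'tcp_pos': array([ 0.6116, -0.0427,  0.1517]), 'eef_rot': array([ 179.9915,    0.0515, -179.3104]), 'contact_force': array([ 1.3811, -1.9708, -0.2756]), 'gripper_width': np.float64(0.0166)}
154 [ 0.5672 -0.0441  0.12  ] [ 0.5764 -0.0959  0.0632]
162 [ 0.5685 -0.044   0.1444] [ 0.584  -0.0966  0.0613]
170 [ 0.568  -0.0438  0.1702] [ 0.5913 -0.0967  0.0626]
178 [ 0.5714 -0.0438  0.1739] [ 0.5987 -0.0969  0.0633]
186 [ 0.5756 -0.0437  0.1738] [ 0.6062 -0.0971  0.0639]
194 [ 0.58   -0.0437  0.1736] [ 0.614  -0.0975  0.0637]
202 [ 0.5839 -0.0436  0.175 ] [ 0.6223 -0.0981  0.0626]
210 [ 0.5883 -0.0436  0.175 ] [ 0.6302 -0.0984  0.0631]
218 [ 0.5931 -0.0435  0.1743] [ 0.5732 -0.0625  0.2244]
```

The handle top fell from 0.184 to 0.174, so the keys have dropped in. I'll open and withdraw upward.

>>> servo_tool --grip '[0.6,0.4,0.3,0.3,0.3,0.3,0.3,0.3,0.3,0.3]' --pt "0 -0.0015 0" --pt "0 -0.0015 0" --pt "0 -0.0015 0" --pt "0 -0.0015 0" --pt "0 -0.0015 -0.015" --pt "0 -0.0015 -0.035" --pt "0 -0.0015 -0.06" --pt "0 -0.0015 -0.085" --pt "0 -0.0015 -0.105" --pt "0.01 -0.0015 -0.12" --turn '[0,0,0,0,0,0,0,0,0,0]'

```text
time_s: 13.55
tcp_pos: [0.6025, -0.0444, 0.2735]
eef_rot: [-180.0, 0.1, -179.3]
contact_force: [-0.1, -0.9, 0.2]
gripper_width: 0.0306
```

>>> servo_tool --grip '[0.3,0.3,0.3,0.3,0.3,0.3,0.3,0.3]' --pt "0.02 0 0" --pt "0.045 0 0" --pt "0.07 0 0" --pt "0.095 0 0" --pt "0.12 0 0" --pt "0.14 0 0" --pt "0.15 0 0" --pt "0.15 0 0" --turn '[0,0,0,0,0,0,0,0]'

```text
time_s: 14.22
tcp_pos: [0.4497, -0.0463, 0.2723]
eef_rot: [179.9, 0.1, -179.3]
contact_force: [0.2, -0.2, -0.3]
gripper_width: 0.0306
```

```bash
python3 snap.py 16 wrist scene top;python3 - <<'E'
from h import *
p,D,c=load('scene',16);crop(p,170,300,130,220,5,'pics/o.png')
p,D,c=load('top',16);crop(p,170,340,90,220,4,'pics/q.png')
E
```

```text
{'time_s': np.float64(14.3667), 'joints': array([  19.1547,   -2.5899,  -21.4619,    0.01  ,  -71.0831, -108.4685]), 'tcp_pos': array([ 0.452 , -0.0461,  0.2718]), 'eef_rot': array([ 179.9947,    0.0456, -179.3105]), 'contact_force': array([-0.1171, -0.0395, -0.1093]), 'gripper_width': np.float64(0.0307)}
```

View pics/o.png

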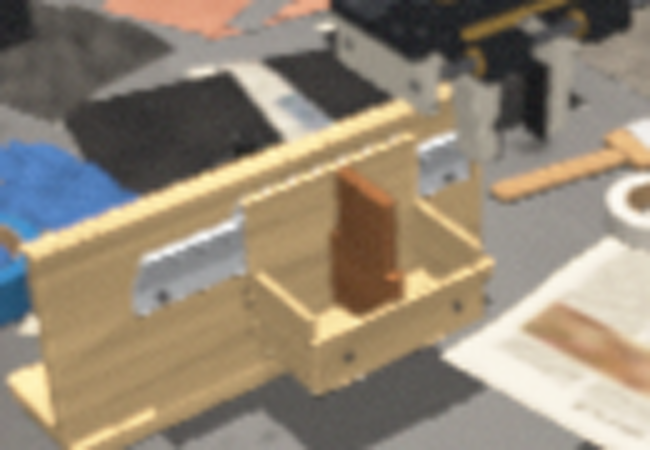

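View pics/wrist16.png

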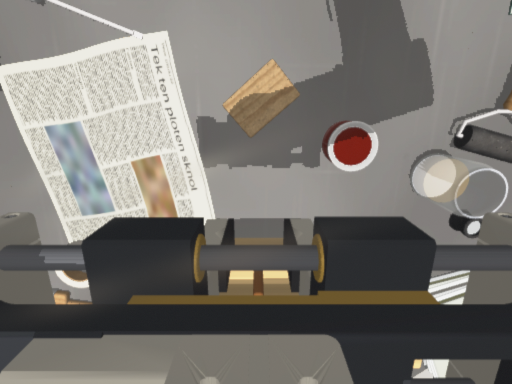

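View pics/q.png

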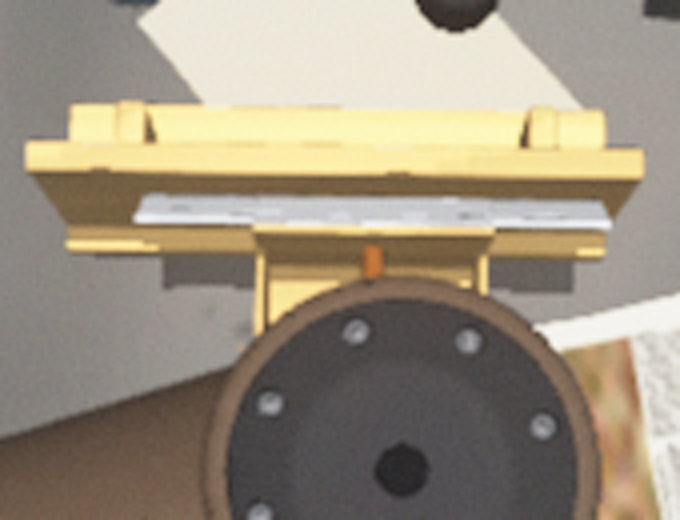

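The bin hangs on the cleat and the arm is clear. One numeric check of height and parallelism before handing in.

Run:
```python
from h import *
np.set_printoptions(precision=4,suppress=True)
p,D,c=load('top',16);P=cloud(c,D)
g=lambda x,y:(170+(x+.5)/4-.5,90+(y+.5)/4-.5)
a=rayz(c,*g(256,232),.170);b=rayz(c,*g(493,234),.170);print(a,b,'yaw',(b-a)[0]/(a-b)[1],'len',np.linalg.norm(a-b))
u,v=map(int,g(372,262));print('handle top',P[v-3:v+3:2,u])
for x in (290,340,420,470):
    u,v=map(round,g(x,233));print('plate top',P[v,u])
p,D,c=load('scene',16);P=cloud(c,D)
h=lambda x,y:(round(170+x/5),round(130+y/5))
for x,y in[(360,175),(380,185),(275,198),(300,188)]:
    u,v=h(x,y);print(P[v,u])
```

```text
[0.6285 0.0238 0.17  ] [ 0.6309 -0.1121  0.17  ] yaw 0.017246894962865744 len 0.1359437859731854
handle top [[ 0.619  -0.0414  0.1746]
 [ 0.6145 -0.0416  0.1743]
 [ 0.61   -0.0417  0.1736]]
plate top [0.6291 0.0048 0.1656]
plate top [ 0.6288 -0.0252  0.1705]
plate top [ 0.6312 -0.0713  0.1653]
plate top [ 0.6307 -0.0986  0.1706]
[ 0.6009 -0.0473  0.1749]
[ 0.6314 -0.0842  0.1377]
[0.6302 0.0003 0.1595]
[ 0.6273 -0.0174  0.1617]
```

```bash
python3 -c "
from plant import order;print(order.close_job())"
```

```text
the job is handed in; nothing more can be done
None
```

The bin hangs on the cleat with its keys in the notches and the arm clear of it. I handed the job in at about 14.4 s.

**What I did:**
- I gripped the front of the handle board lightly and let the bin tip in the jaws to about 0.25 rad front-up, then tightened the grip to lock that angle.
- I lowered the strip behind the lip, then loosened the grip so the bin settled upright on its keys.
- With the jaws slightly open I pushed it about 13 mm in +y. It then dropped home, and I let go and withdrew.

**Last checks:**

| Check | Measured | Expected home |
|---|---|---|
| Handle top height | 0.174–0.175 m (0.184 before the drop) | 0.176 m |
| Back plate angle to rack | 0.017 rad; rack itself about 0.01–0.017 rad | parallel within 0.06 rad |
| Seat depth | about 0.640 m | lip edge at about 0.639 m |

- **Height:** the reading is 1–2 mm below the expected height, which is within the cameras' accuracy.
- **Tilt:** the bin floor read flat after the drop.
- **Contact forces:** the wrist force reading stayed below about 10 N at every check. As the strip went behind the lip it rubbed with about 5–7 N, which I eased by shifting the bin a few millimetres.
- **Bystanders:** the arm passed clear of them. In the last wrist picture the block, tin, jar and loupe look undisturbed, but I did not measure their positions again.

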